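# Hang the terracotta cup on the drying tree

### The job

First turn the cup-drying tree until its one empty peg stands over the yellow drip tray at its foot. Then take the terracotta cup that stands upside down on the table and hang it, still upside down, on that empty peg, and let go, leaving it hanging quietly over the drip tray. Leave the other loose cup and the jar where they are.

Things in the scene. Friction and masses are not known exactly. Their poses are not given: they have to be found in the camera images.
- drying_tree: fixed foot of the drying tree, a dark disc of 150 mm; origin on the table at the tree's upright axis, its -x axis points to the drip tray. On it turns a wooden post (122 mm tall) with four level steel branches, 90 degrees apart, 85 mm up, 10 mm thick, each ending in an upright peg 110 mm from the axis. Three pegs carry pale cups fixed on them (68 mm wide, 102 to 178 mm above the table)
- drip_tray (a point): centre of the shallow yellow drip tray (72 x 90 mm, 10 mm high) fixed to the foot of the tree on the side facing the robot, 110 mm from the tree's axis; this point is 5 mm above the table
- free_peg_tip (a point): top of the tree's one empty peg: upright, round, wooden, 16 mm in diameter, bare from 105 to 170 mm above the table. It can be pinched from above and led round in an arc. At the start it stands on the robot's right side of the tree
- tree_turn (a joint): angle of the tree on its foot (rad), growing anticlockwise seen from above; 0 when the empty peg stands exactly over the drip tray. It turns either way without end against slight friction (below 2 N at a peg) and stays where it is left
- terra_cup_centre (a point): centre of the reddish cup to be hung: 63 mm tall, upside down on its rim, so this point is 31 mm above the table, its z axis down. 66 mm wide at the rim, 60 mm 35 mm above it; grasp across the wall there. Hollow: 50 mm wide inside at the rim, 30 mm near the inner floor, 55 mm from the rim. Hung, the inner floor rests on the peg tip, this point 23 mm below it. About 0.14 kg
- pale_cup_centre (a point): bystander: centre of a loose pale cream cup standing upright on the table, mouth up, 68 mm wide, 76 mm tall; this point is 38 mm above the table
- slip_jar_centre (a point): bystander: centre of an upright white jar with a blue lid, 66 mm wide, 88 mm tall; this point is 44 mm above the table
Things that resemble listed ones, but are neither listed nor needed, are in the scene too. What is shaped like the part that bears terra_cup_centre but black or purple is not meant.

How it is judged:
By the outcome, as a careful person would: the job done as asked, in the order asked, and still so for the second after the job is handed in, with the robot touching nothing.
It also fails if it takes over 64 s, if anything falls off the work surface, if the arm or the gripper's body presses on something with over 40 N, if the wrist force passes 120 N, or if a joint passes its speed limit or range.

### The arm

A 7-joint arm with a two-finger parallel gripper is mounted at the origin on a cart in front of the work surface, level with it; the furniture and walls round the work are solid. World frame = base frame: x ahead of the robot, y to its left, z up, the work surface at z = 0. Lengths are in m, angles in rad, forces in N, time in s.
With the tool pointing down it reaches from about 0.4 to 0.875 m from the base axis. Payload 19.3 kg.
Tool frame: the origin (TCP) lies midway between the tips of the shut fingers; the grasp point (between the pads) lies 19 mm behind it; z points along the fingers, y is the line along which they close (so a half turn about z gives the same grasp; the last joint's range is limited). The gripper opens to 85 mm and grips with 20 to 120 N. Pads are 22 mm wide; open, the fingers measure 114 mm over their backs; the gripper's body (76 mm by 85 mm) begins 54 mm behind the grasp point. The pads swing forward as they close: fully open they stand 13 mm farther back than shut.
Start: joints at [-1.346, 0.521, -0.036, 1.599, 0.021, 1.021, -0.113], TCP at [0.182, 0.598, 0.231] pointing down, gripper open.
Joint ranges: [-2.91, 2.91], [-0.3, 2.13], [-1.5, 1.42], [0.17, 2.43], [-1.26, 4.41], [0.16, 1.93], [-2.52, 2.52]. Speed limits (rad/s): [1.89, 1.89, 2.39, 2.39, 3.01, 3.01, 3.01].

### API

Orientations are given as [roll, pitch, yaw] about the fixed x, y, z axes, in that order (R = Rz(yaw) Ry(pitch) Rx(roll)).
In Python, from workcell import telemetry, grab_frame, calibration, bot, outline_of, landmark_of gives the robot as it stands. The module is installed in compiled form; this text tells all that it offers.
- The arm moves only by the shell command python3 -m inch 'ROWS' [FORCE]. ROWS is JSON, a list of rows, each a list of 7 numbers: the shift along the tool's x, y, z in m, then the turn, a rotation vector about the tool's x, y, z in rad, then the closure, from 0 (fully open) to 1 (shut). A call has 1 to 5 rows; each row shifts and turns the commanded pose from where the row before left it, along the tool's axes as they then stand; what a row does not reach is not made up. A row lasts 1/10 s, in which the tool goes at most 50 mm and 8.59 degrees, less where a joint would pass 70% of its speed; a pose out of reach is approached as far as the arm can. A call is refused whole if a number of a shift passes 0.05 or a number of a turn 0.15, either way. A call with a gripper value outside its range is refused whole. The fingers move at their own pace and stop on an object; FORCE is the grip in N (left out, the last holds). Time passes only in rows, so rows that do not move let the fingers close. It gives the time, the measured TCP pose, the force, the opening and the grip force at its end, in the units of the state.
- telemetry.observe(): the state, without advancing time (a new reading comes with each control period).
- grab_frame(name): name is "scene" or "top"; returns the picture (384x512x3 uint8, red, green, blue); there is no depth.
- calibration(name): a dict with "fovy" (degrees; the focal length in pixels is half the picture's height over the tangent of half this angle, whatever the lens; pixels are square), "cx", "cy" (the principal point, pixels), "dist" ([k1, k2, p1, p2, k3] as OpenCV has them; the pictures are not rectified), "pose" (4x4, takes a point from camera to world coordinates). Camera axes: x right, y down, z forward; pixel columns grow to the right and rows downward; lengths in m; the calibration is good to about 2 mm. A picture is of the moment at which its call begins. calibration takes no time and is no camera call.
- bot.job_done(): hands the job in; it is judged then, once.
Trained networks look in the newest picture that a camera, given by its name, has taken for a name from the list of things; names that differ only in an ending like _2 or _b are one class to them, and where a whole thing is asked for, a point or a joint stands for the part that bears it (a point fixed in the world has none). Each returns a list of dicts, best first, with "score" (0 to 1); they miss things now and then, are a little off and sometimes report something else, mostly with a low value. They report only what shows in the picture. A call takes as long as a camera call. They do not tell look-alikes from the thing itself.
- outline_of(label, camera): "region" (384x512 bool, what is visible of it) and "rect" ([left, top, right, bottom] in pixels, round what is visible of it).
- landmark_of(label, camera): "xy" ([column, row] in pixels: a listed point, or the origin of a listed thing).
The state is a dict: "clock": time; "qpos": joint angles; "qd": joint speeds; "joint_efforts": joint torques, N m; "position": TCP position; "tool_rot": TCP orientation; "force": force on the tool from outside, world axes, zero at the start; "moment": the same for the moment, N m; "grip_width": finger opening in m; "finger_force": force on a finger pad.
Only numpy, scipy, OpenCV 4.12 (cv2) and the standard library are available. Lean on these libraries where they do the work, as an engineer would, in place of code of your own. Each camera call takes 0.05 s, during which the arm holds its last target. There are 200 camera calls.

## Working session

There is one attempt and no reset: what is moved stays moved. The work goes in short steps, Python scripts to look and compute and a shell command to move; the robot and the scene stay as the last step left them, time stands still between calls to the robot, and variables do not carry over. Pictures are saved under pics/ and viewed, at most 10 in all, crops included, and the job is handed in when it is done.

```bash
mkdir -p pics
cat > h.py <<'E'
import numpy as np, cv2
from workcell import telemetry, grab_frame, calibration, bot, outline_of, landmark_of
from scipy.spatial.transform import Rotation as R
def K(c):
    f=192/np.tan(np.radians(c['fovy'])/2); return np.array([[f,0,c['cx']],[0,f,c['cy']],[0,0,1.]])
def ray(n,xy):
    c=calibration(n); u=cv2.undistortPoints(np.array([[xy]],float),K(c),np.array(c['dist'],float))[0,0]
    P=np.array(c['pose']); return P[:3,3],P[:3,:3]@np.array([u[0],u[1],1.])
def at_z(n,xy,z):
    o,d=ray(n,xy); return o+d*(z-o[2])/d[2]
def proj(n,p):
    c=calibration(n); P=np.linalg.inv(np.array(c['pose']))
    return cv2.projectPoints(np.array([p],float),cv2.Rodrigues(P[:3,:3])[0],P[:3,3],K(c),np.array(c['dist'],float))[0][0,0]
def save(n,f):
    im=grab_frame(n); cv2.imwrite('pics/'+f,im[:,:,::-1]); return im
E
python3 - <<'E'
from h import *
a=save('scene','s0.png');b=save('top','t0.png')
Z=dict(drying_tree=0,drip_tray=.005,free_peg_tip=.17,terra_cup_centre=.031,pale_cup_centre=.038,slip_jar_centre=.044)
for n in('scene','top'):
    for k,z in Z.items():
        for r in landmark_of(k,n)[:3]: print(n,k,round(r['score'],2),np.round(r['xy'],1),np.round(at_z(n,r['xy'],z),3))
s=telemetry.observe();print(s['clock'],s['position'],s['tool_rot'],s['force'],s['grip_width'])
cv2.imwrite('pics/both.png',cv2.resize(np.vstack([a,b])[:,:,::-1],(400,600)))
E
```

```text
scene drying_tree 0.63 [271.5 238.2] [ 0.549 -0.059  0.   ]
scene drip_tray 0.62 [242.4 261.6] [ 0.422 -0.052  0.005]
scene drip_tray 0.52 [293.6 223.8] [ 0.636 -0.078  0.005]
scene free_peg_tip 0.94 [299.3 227.5] [ 0.52  -0.171  0.17 ]
scene terra_cup_centre 0.93 [157.  182.5] [0.46  0.359 0.031]
scene terra_cup_centre 0.72 [176.9 154.2] [0.599 0.411 0.031]
scene terra_cup_centre 0.68 [337.4 308.5] [ 0.461 -0.358  0.031]
scene pale_cup_centre 0.84 [194.1 212.4] [0.445 0.169 0.038]
scene slip_jar_centre 0.75 [339.3 306. ] [ 0.463 -0.361  0.044]
top drying_tree 0.82 [269.  198.2] [ 0.532 -0.052  0.   ]
top drip_tray 0.73 [264.8 222.4] [ 0.442 -0.032  0.005]
top free_peg_tip 0.97 [306.5 191.7] [ 0.519 -0.167  0.17 ]
top terra_cup_centre 0.86 [145.9 183.5] [0.599 0.396 0.031]
top terra_cup_centre 0.69 [190.2 164. ] [0.666 0.234 0.031]
top terra_cup_centre 0.68 [156.5 218.4] [0.47  0.356 0.031]
top pale_cup_centre 0.73 [265.5 227.3] [ 0.421 -0.033  0.038]
top pale_cup_centre 0.71 [204.8 221.8] [0.45  0.182 0.038]
top pale_cup_centre 0.41 [309.  191.6] [ 0.544 -0.195  0.038]
top slip_jar_centre 0.87 [362.4 210. ] [ 0.468 -0.379  0.044]
0.7 [0.1816057  0.59801337 0.23126864] [-3.14151945e+00  1.99257987e-06  2.84672983e+00] [-0.30047714  0.0528575   0.06685237] 0.08541105224739728
```

View pics/s0.png

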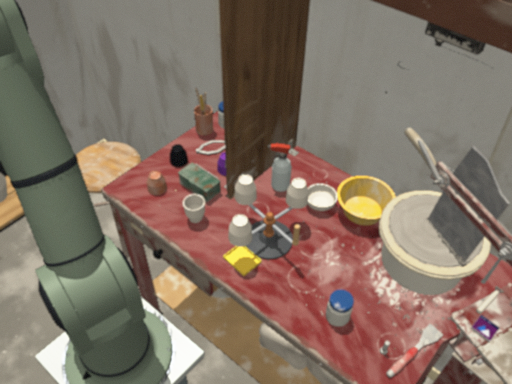

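View pics/t0.png

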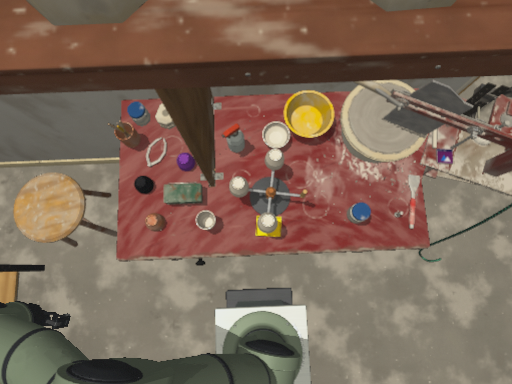

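The terracotta cup is at scene (157,183) and top (154,221). The look-alikes are a black cup at top (144,184) and a purple one at (186,161). The empty peg is at top (306,192). A pale cup stands over the tray at top (268,226). I'll refine these positions by triangulation.

Run:
```python
from h import *
def tri(a,b):
    (o1,d1),(o2,d2)=ray('scene',a),ray('top',b)
    s=np.linalg.lstsq(np.c_[d1,-d2],o2-o1,rcond=None)[0]
    p,q=o1+s[0]*d1,o2+s[1]*d2; return (p+q)/2,np.linalg.norm(p-q)
for n in('scene','top'): print(n,np.round(calibration(n)['pose'],3)[:3,3])
print('peg',tri([299.3,227.5],[306.5,191.7]))
print('pillar foot',at_z('scene',[228,195],0),at_z('top',[212,185],0),tri([228,195],[212,185]))
im={n:grab_frame(n) for n in('scene','top')}
# terra mask & yellow tray by colour
for n in im:
    hsv=cv2.cvtColor(im[n],cv2.COLOR_RGB2HSV)
    m=cv2.inRange(hsv,(22,170,120),(34,255,255)); k,l,s,c=cv2.connectedComponentsWithStats(m)
    for i in range(1,k):
        if s[i,4]>60: print(n,'yellow',s[i],[np.round(at_z(n,p,.01),3) for p in cv2.boxPoints(cv2.minAreaRect(np.argwhere(l==i)[:,::-1].astype(np.float32)))])
    for lab in('terra_cup_centre','drying_tree','slip_jar_centre','pale_cup_centre'):
        for r in outline_of(lab,n)[:3]: print(n,lab,round(r['score'],2),r['rect'])
a=cv2.resize(im['scene'][120:300,130:360],None,fx=3.4,fy=3.3,interpolation=2)[:,:,::-1]; cv2.imwrite('pics/c1.png',a)
a=cv2.resize(im['top'][130:260,120:330],None,fx=3.8,fy=3.8,interpolation=2)[:,:,::-1]; cv2.imwrite('pics/c2.png',a)
```

```text
scene [-0.2   -0.612  1.199]
top [0.287 0.009 1.396]
peg (array([ 0.52057139, -0.16893143,  0.16729075]), np.float64(0.0035507974456176383))
pillar foot [0.59421248 0.16443452 0.        ] [0.59056725 0.15828935 0.        ] (array([0.58792495, 0.15753895, 0.01017007]), np.float64(0.0010887272548341955))
scene yellow [339 177  22  22  97] [array([ 0.823, -0.115,  0.01 ]), array([ 0.954, -0.103,  0.01 ]), array([ 0.949, -0.126,  0.01 ]), array([ 0.819, -0.137,  0.01 ])]
scene yellow [224 247  36  28 398] [array([ 0.396, -0.   ,  0.01 ]), array([0.471, 0.007, 0.01 ]), array([ 0.458, -0.091,  0.01 ]), array([ 0.385, -0.096,  0.01 ])]
scene terra_cup_centre 0.89 [147.9, 170.7, 164.8, 199.2]
scene terra_cup_centre 0.88 [168.3, 143.1, 189.5, 165.4]
scene terra_cup_centre 0.72 [216.4, 154.2, 227.2, 174.0]
scene drying_tree 0.95 [224.8, 175.6, 308.8, 273.2]
scene slip_jar_centre 0.69 [325.2, 289.7, 351.3, 325.7]
scene pale_cup_centre 0.82 [182.3, 195.3, 206.3, 221.2]
top yellow [284  94  15  41 175] [array([ 0.937, -0.124,  0.01 ]), array([ 0.937, -0.176,  0.01 ]), array([ 0.773, -0.174,  0.01 ]), array([ 0.773, -0.123,  0.01 ])]
top yellow [293 101  40  29 628] [array([ 0.798, -0.152,  0.01 ]), array([ 0.909, -0.163,  0.01 ]), array([ 0.896, -0.314,  0.01 ]), array([ 0.786, -0.301,  0.01 ])]
top yellow [256 217  26  20 177] [array([ 0.463, -0.001,  0.01 ]), array([ 0.459, -0.091,  0.01 ]), array([ 0.391, -0.088,  0.01 ]), array([0.394, 0.002, 0.01 ])]
top terra_cup_centre 0.63 [192.6, 212.1, 216.6, 230.3]
top terra_cup_centre 0.6 [144.1, 213.4, 164.7, 230.1]
top terra_cup_centre 0.54 [177.0, 154.2, 197.2, 171.6]
top drying_tree 0.89 [228.4, 150.8, 306.5, 237.3]
top slip_jar_centre 0.62 [347.6, 200.7, 370.6, 217.6]
top pale_cup_centre 0.82 [198.6, 210.9, 215.3, 229.9]
```

View pics/c2.png

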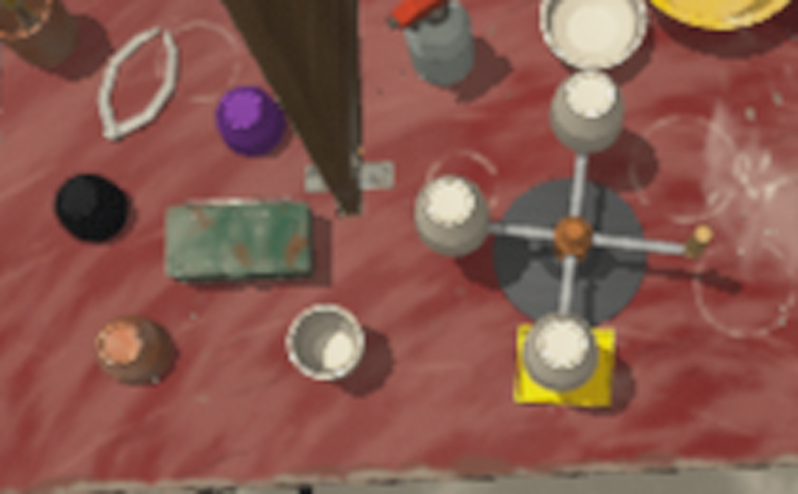

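View pics/c1.png

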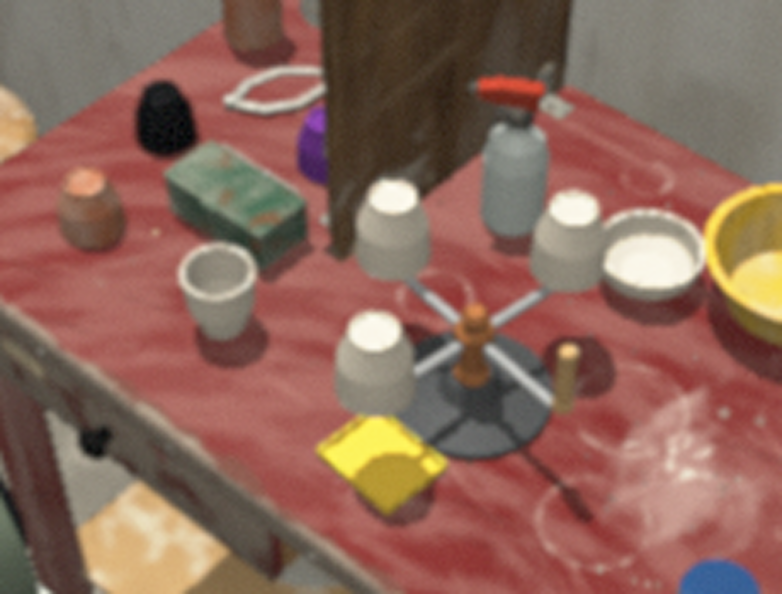

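The top crop shows three pale cups on the tree. The front one is over the tray at top (268,220), and the bare peg tip is at (305,191). The pillar foot is at about (0.59, 0.16), running back in x. The terracotta cup's top disc is at top (152,220) and scene (155,175).

Run:
```python
from h import *
f=lambda n,p,z:np.round(at_z(n,p,z),4)[:2]
print('post',f('top',[271,191.8],.122),f('scene',[270,214],.122))
L,B,F=[f('top',p,.178) for p in([238.4,183.2],[275.3,154.2],[267.9,220.3])]
P=f('top',[305,191.3],.17)
print(L,B,F,P,(L+P)/2,(B+F)/2)
L,B,F=[f('scene',p,.178) for p in([246,179],[299.5,183.5],[240.5,220.5])]
P=f('scene',[297.8,227],.17)
print(L,B,F,P,(L+P)/2,(B+F)/2)
print('cup',f('top',[152.1,220.3],.063),f('scene',[155,175.2],.063))
im={n:grab_frame(n) for n in('scene','top')}
# silhouette centre fit: compare with model outline projection
from scipy.optimize import least_squares
for n,lab in(('scene','terra_cup_centre'),('top','terra_cup_centre')):
    for r in outline_of(lab,n):
        m=r['region'];ys,xs=np.nonzero(m)
        c=np.array([xs.mean(),ys.mean()]);
        print(n,round(r['score'],2),c.round(1),m.sum(),f(n,c,.03))
t=np.linspace(0,6.28,40)
def cen(n,x,y):
    pts=np.array([proj(n,[x+r*np.cos(a),y+r*np.sin(a),z]) for r,z in((.033,0),(.03,.035),(.02,.063)) for a in t]).astype(np.float32)
    h=cv2.convexHull(pts);M=cv2.moments(h);return np.array([M['m10'],M['m01']])/M['m00'],h[:,0].min(0),h[:,0].max(0)
for n in im: print(n,cen(n,.465,.358))
```

```text
post [ 0.5323 -0.0541] [ 0.5382 -0.0563]
[0.5543 0.0532] [ 0.6474 -0.0718] [ 0.4294 -0.0369] [ 0.5202 -0.1625] [ 0.53725 -0.05465] [ 0.5384  -0.05435]
[0.5576 0.0528] [ 0.6463 -0.0759] [ 0.4294 -0.0398] [ 0.519 -0.167] [ 0.5383 -0.0571] [ 0.53785 -0.05785]
cup [0.4593 0.3629] [0.4602 0.3627]
scene 0.74 [156.2 183.4] 350 [0.4561 0.359 ]
scene 0.63 [221.1 164.6] 138 [0.6635 0.2592]
scene 0.58 [177.5 156. ] 344 [0.5947 0.4033]
scene 0.24 [261.1 227.6] 3924 [ 0.5411 -0.0232]
top 0.82 [154.5 222. ] 258 [0.4571 0.3629]
top 0.73 [143.  184.6] 268 [0.5956 0.4065]
top 0.66 [185.  162.5] 293 [0.6732 0.2533]
scene (array([158.67352815, 183.7915732 ]), array([149.05467, 170.80148], dtype=float32), array([169.41266, 195.57892], dtype=float32))
top (array([157.13495936, 220.37153241]), array([147.13712, 211.24838], dtype=float32), array([167.02315, 229.76546], dtype=float32))
```

```bash
python3 -m inch '[[-0.034,-0.031,0,0,0,0,0.4],[-0.034,-0.031,0,0,0,0,0.4],[-0.034,-0.031,0,0,0,0,0.4],[-0.034,-0.031,0,0,0,0,0.4],[-0.034,-0.031,0,0,0,0,0.4]]' 30
python3 -m inch '[[-0.034,-0.031,0,0,0,0,0.4],[-0.034,-0.031,0,0,0,0,0.4],[-0.034,-0.031,0,0,0,0,0.4],[-0.034,-0.031,0,0,0,0,0.4],[-0.034,-0.031,0,0,0,0,0.4]]'
python3 -m inch '[[0,0,0,0,0,0.144,0.4],[0,0,0,0,0,0.144,0.4],[0,0,0,0,0,0.144,0.4],[0,0,0,0,0,0.144,0.4],[0,0,0,0,0,0.144,0.4]]'
python3 -m inch '[[0,0,0,0,0,0.144,0.4],[0,0,0,0,0,0.144,0.4],[0,0,0,0,0,0.144,0.4],[0,0,0,0,0,0.144,0.4],[0,0,0,0,0,0.144,0.4]]'
python3 -c "
from h import *
print(telemetry.observe()['qpos'])"
```

```text
clock: 1.9
position: [0.2999, 0.3987, 0.2315]
tool_rot: [3.141, 0.0, 2.847]
force: [1.0, 0.9, 0.1]
grip_width: 0.0514
finger_force: 0.0
clock: 2.4
position: [0.4176, 0.2009, 0.2316]
tool_rot: [3.141, 0.0, 2.847]
force: [1.1, 1.6, 0.3]
grip_width: 0.0512
finger_force: 0.0
clock: 2.9
position: [0.4169, 0.2026, 0.2314]
tool_rot: [3.141, -0.0, 2.121]
force: [-0.4, -0.2, -0.3]
grip_width: 0.0514
finger_force: 0.0
clock: 3.4
position: [0.4169, 0.2026, 0.2314]
tool_rot: [3.141, -0.0, 1.401]
force: [0.7, 0.3, 0.5]
grip_width: 0.0513
finger_force: 0.0
[-0.89611968  0.28045319  0.3866265   2.02390871 -0.13812792  0.86143231
 -0.60292405]
```

```bash
python3 -m inch '[[-0.0384,0.0182,0,0,0,0,0.4],[-0.0384,0.0182,0,0,0,0,0.4],[-0.0384,0.0182,0,0,0,0,0.4],[-0.0384,0.0182,0,0,0,0,0.4],[-0.0384,0.0182,0,0,0,0,0.4]]'
python3 -m inch '[[-0.0384,0.0182,0,0,0,0,0.4],[-0.0384,0.0182,0,0,0,0,0.4],[-0.0384,0.0182,0,0,0,0,0.4],[-0.0384,0.0182,0,0,0,0,0.4],[0,0,0,0,0,0,0.4]]'
python3 - <<'E'
from h import *
a=save('scene','s1.png');b=save('top','t1.png')
x=cv2.resize(a[160:300,220:400],(390,303),interpolation=2);y=cv2.resize(b[120:260,220:400],(390,303),interpolation=2)
cv2.imwrite('pics/c3.png',np.hstack([x,y])[:,:,::-1])
print(telemetry.observe()['qpos'])
E
```

```text
clock: 3.9
position: [0.4756, -0.0032, 0.2315]
tool_rot: [3.141, -0.0, 1.407]
force: [1.1, 1.3, -0.1]
grip_width: 0.0516
finger_force: 0.0
clock: 4.4
position: [0.5222, -0.1707, 0.2314]
tool_rot: [3.141, 0.002, 1.401]
force: [-0.8, 1.6, 0.5]
grip_width: 0.051
finger_force: 0.0
[-0.15816684  0.43864433  0.48925119  1.82493656 -0.24957425  0.93949893
  0.27444279]
```

View pics/c3.png

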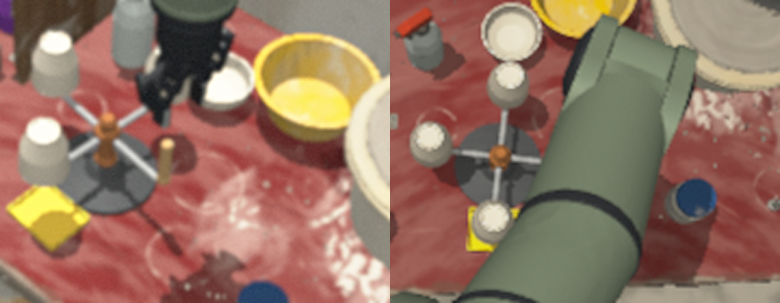

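The gripper hovers over the empty peg, whose tip is at crop (165,143) in the scene view. I'll correct by 5 mm, descend and pinch.

```bash
python3 -m inch '[[0.005,-0.003,0.01,0,0,0,0.4],[0,0,0.03,0,0,0,0.4],[0,0,0.03,0,0,0,0.4],[0,0,0.029,0,0,0,0.4],[0,0,0,0,0,0,0.4]]'
python3 -m inch '[[0,0,0,0,0,0,1],[0,0,0,0,0,0,1],[0,0,0,0,0,0,1],[0,0,0,0,0,0,1],[0,0,0,0,0,0,1]]' 25
```

```text
clock: 5.0
position: [0.5179, -0.1575, 0.1292]
tool_rot: [-3.136, -0.0, 1.409]
force: [-0.4, -0.4, -0.3]
grip_width: 0.0512
finger_force: 0.0
clock: 5.5
position: [0.5207, -0.1595, 0.1337]
tool_rot: [3.139, -0.001, 1.407]
force: [-0.9, 2.3, 7.4]
grip_width: 0.0153
finger_force: 24.4
```

```bash
python3 -m inch '[[0.0005,-0.011,0,0,0,0.1,1],[0.0005,-0.011,0,0,0,0.1,1],[0.0005,-0.011,0,0,0,0.1,1],[0.0005,-0.011,0,0,0,0.1,1],[0.0005,-0.011,0,0,0,0.1,1]]'
python3 -m inch '[[0.0005,-0.011,0,0,0,0.1,1],[0.0005,-0.011,0,0,0,0.1,1],[0.0005,-0.011,0,0,0,0.1,1],[0.0005,-0.011,0,0,0,0.1,1],[0.0005,-0.011,0,0,0,0.1,1]]'
```

```text
clock: 6.0
position: [0.4711, -0.1373, 0.1337]
tool_rot: [3.139, -0.003, 0.903]
force: [6.3, 6.6, 6.2]
grip_width: 0.0153
finger_force: 25.3
clock: 6.5
position: [0.4385, -0.0942, 0.1338]
tool_rot: [3.14, -0.005, 0.403]
force: [12.8, 4.0, 2.3]
grip_width: 0.0147
finger_force: 24.9
```

```bash
python3 -m inch '[[0.002,-0.011,0,0,0,0.1,1],[0.0015,-0.011,0,0,0,0.1,1],[0.0015,-0.011,0,0,0,0.1,1],[0.001,-0.011,0,0,0,0.1,1],[0.001,-0.011,0,0,0,0.1,1]]'
python3 -m inch '[[0,0,0,0,0,0,1],[0,0,0,0,0,0,1]]'
python3 - <<'E'
from h import *
a=save('scene','s2.png')
for r in landmark_of('free_peg_tip','scene')[:2]: print(r['score'],r['xy'],at_z('scene',r['xy'],.17))
b=save('top','t2.png')
x=cv2.resize(a[160:300,200:340],(400,400),interpolation=2);y=cv2.resize(b[130:270,200:340],(400,400),interpolation=2)
cv2.imwrite('pics/c4.png',np.hstack([x,y])[:,:,::-1])
f=lambda n,p,z:np.round(at_z(n,p,z),4)[:2]
E
```

```text
clock: 7.0
position: [0.4311, -0.0395, 0.1334]
tool_rot: [-3.139, 0.001, -0.098]
force: [-14.9, 0.3, 30.6]
grip_width: 0.0151
finger_force: 27.7
clock: 7.2
position: [0.4312, -0.0392, 0.1332]
tool_rot: [-3.139, 0.001, -0.093]
force: [-12.4, 1.6, 25.6]
grip_width: 0.0152
finger_force: 27.4
0.66 [238.6, 220.9] [ 0.42987881 -0.03239564  0.17      ]
```

View pics/c4.png

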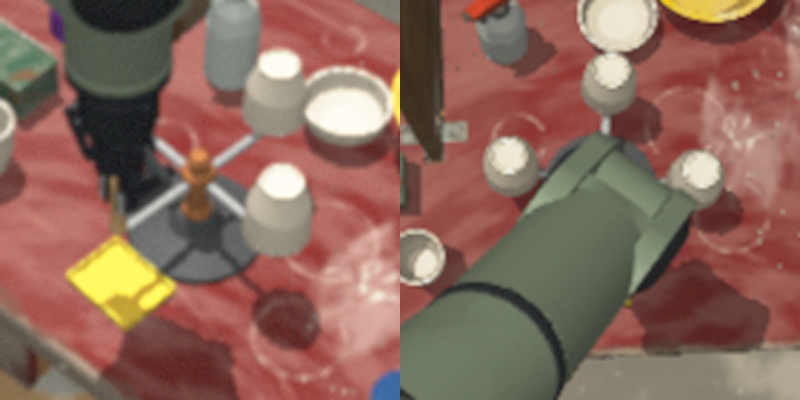

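The peg now stands near the tray: the peg is at scene crop (118,205) and the tray at (120,283). There is an upward force, so I'll release and measure the angle.

```bash
python3 -m inch '[[0,0,0,0,0,0,0.5],[0,0,0,0,0,0,0.4],[0,0,0,0,0,0,0.4]]'
python3 -m inch '[[0,0,-0.03,0,0,0,0.4],[0,0,-0.03,0,0,0,0.4],[0,0,-0.03,0,0,0,0.4],[0,0,0,0,0,0,0.4],[0,0,0,0,0,0,0.4]]'
python3 - <<'E'
from h import *
A=np.array([.538,-.056])
for n,c in(('top',([239.2,184.3],[274.2,154.5],[305,188.5])),('scene',([0,0],[200+278/2.857,160+64/2.857],[200+282/2.857,160+183/2.857]))):
    for p,o in zip(c,(90,0,-90)):
        q=at_z(n,p,.178)[:2]-A; print(n,np.linalg.norm(q),np.degrees(np.arctan2(q[1],q[0]))-o)
a=save('scene','s3.png');
for r in landmark_of('free_peg_tip','scene')[:2]: print(r['score'],r['xy'],at_z('scene',r['xy'],.17))
x=cv2.resize(a[200:290,200:320],(800,600),interpolation=2)
cv2.imwrite('pics/c5.png',x[:,:,::-1])
E
```

```text
clock: 7.65
position: [0.4322, -0.0398, 0.1326]
tool_rot: [-3.141, -0.001, -0.093]
force: [0.1, 0.5, 0.5]
grip_width: 0.0512
finger_force: 0.0
clock: 8.15
position: [0.4322, -0.0395, 0.2225]
tool_rot: [-3.141, -0.001, -0.092]
force: [-0.5, 0.2, -0.5]
grip_width: 0.0512
finger_force: 0.0
top 0.10749484454594072 -6.711353599109799
top 0.10919582365604955 -6.351305783364046
top 0.10651974319095545 -5.424513882843513
scene 1.7236694923673166 -4.782679418688602
scene 0.10835182365534077 -6.5755881657551685
scene 0.11108327736297885 -7.693731227914455
0.68 [241.6, 219.9] [ 0.43789874 -0.03618842  0.17      ]
```

View pics/c5.png

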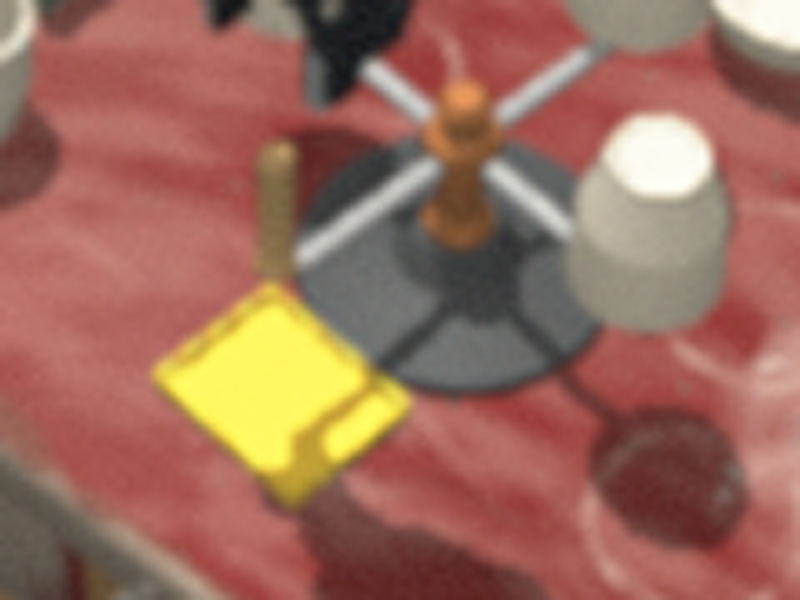

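```bash
python3 -m inch '[[-0.004,-0.044,-0.005,0,0,0,0],[-0.004,-0.044,0,0,0,0,0],[-0.004,-0.044,0,0,0,0,0],[-0.004,-0.044,0,0,0,0,0],[-0.004,-0.044,0,0,0,0,0]]'
python3 -m inch '[[-0.004,-0.044,0,0,0,0,0],[-0.004,-0.044,0,0,0,0,0],[-0.004,-0.044,0,0,0,0,0],[-0.004,-0.044,0,0,0,0,0],[0,0,0,0,0,0,0]]'
python3 - <<'E'
from h import *
f=lambda n,p,z:np.round(at_z(n,p,z),4)[:2]
s=telemetry.observe();print(s['qpos'])
b=save('top','t4.png');a=save('scene','s4.png')
for n,im in(('top',b),('scene',a)):
    m=cv2.inRange(cv2.cvtColor(im,cv2.COLOR_RGB2HSV),(22,120,60),(34,255,255));k,l,st,c=cv2.connectedComponentsWithStats(m)
    for i in range(1,k):
        x,y,w,h,ar=st[i]
        if ar>60 and y>200:
            box=np.array([at_z(n,p,.01)[:2] for p in np.argwhere(l==i)[:,::-1].astype(float)],dtype=np.float32)
            r=cv2.minAreaRect(box);print(n,'tray',ar,r)
    for k,z in(('free_peg_tip',.17),('drip_tray',.005),('drying_tree',0),('terra_cup_centre',.031)):
        for r in landmark_of(k,n)[:2]: print(n,k,round(r['score'],2),np.round(r['xy'],1),f(n,r['xy'],z))
y=cv2.resize(b[140:245,220:325],(600,600),interpolation=2)
cv2.imwrite('pics/c6.png',y[:,:,::-1])
E
```

```text
clock: 8.75
position: [0.4319, 0.1826, 0.2266]
tool_rot: [3.141, 0.001, -0.093]
force: [0.9, -0.1, -0.5]
grip_width: 0.0853
finger_force: 0.0
clock: 9.25
position: [0.4317, 0.3628, 0.2253]
tool_rot: [3.14, 0.001, -0.087]
force: [-1.0, -1.6, -0.6]
grip_width: 0.0853
finger_force: 0.0
[-1.47674131  0.67351674  1.05482413  1.80256717 -0.66503864  1.07248194
 -1.83164336]
top tray 482 ((0.4298023581504822, -0.04298984259366989), (0.0918874517083168, 0.07371211051940918), 83.84317016601562)
top free_peg_tip 0.69 [271.9 218.8] [ 0.4347 -0.0503]
top free_peg_tip 0.37 [357.3 208.9] [ 0.4556 -0.3271]
top drip_tray 0.79 [265.3 225.5] [ 0.4311 -0.0331]
top drying_tree 0.67 [268.2 201.8] [ 0.5187 -0.048 ]
top terra_cup_centre 0.79 [143.8 183.8] [0.5984 0.4035]
top terra_cup_centre 0.69 [187.2 160.2] [0.6813 0.2449]
scene tray 652 ((0.4286037087440491, -0.04572032392024994), (0.09271332621574402, 0.0772237703204155), 84.5808334350586)
scene free_peg_tip 0.96 [239.4 218.4] [ 0.4379 -0.0281]
scene drip_tray 0.71 [243.3 260.7] [ 0.4263 -0.0516]
scene drying_tree 0.89 [268.3 235.7] [ 0.5501 -0.0454]
scene terra_cup_centre 0.86 [159.  176.4] [0.4838 0.3758]
scene terra_cup_centre 0.56 [178.1 151.3] [0.6121 0.4188]
```

View pics/c6.png

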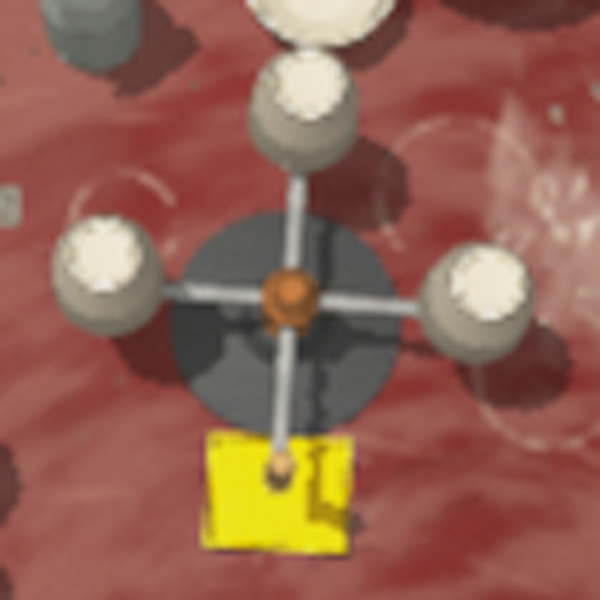

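The peg tip is at crop (281,463), over the yellow tray (205–352, 435–553). Next come the exact angle and the cup.

Run:
```python
from h import *
A=np.array([.5387,-.0555])
for p,o,z in(([273.9,154.9],0,.178),([237.85,183.75],90,.178),([305.75,189.5],-90,.178),([269.2,221],180,.17)):
    P=at_z('top',p,z)[:2];q=P-A; print(P.round(4),np.linalg.norm(q).round(4),(np.degrees(np.arctan2(q[1],q[0]))-o+180)%360-180)
im=cv2.imread('pics/s4.png');b=cv2.imread('pics/s0.png')
a=cv2.resize(im[140:230,110:230],(800,600),interpolation=2);cv2.imwrite('pics/c7.png',a)
```

```text
[ 0.6452 -0.067 ] 0.1071 -6.173912234307096
[0.5526 0.0551] 0.1115 -7.1493892974470725
[ 0.5245 -0.1642] 0.1097 -7.423908920012678
[ 0.428  -0.0413] 0.1116 -7.306317432834902
```

View pics/c7.png

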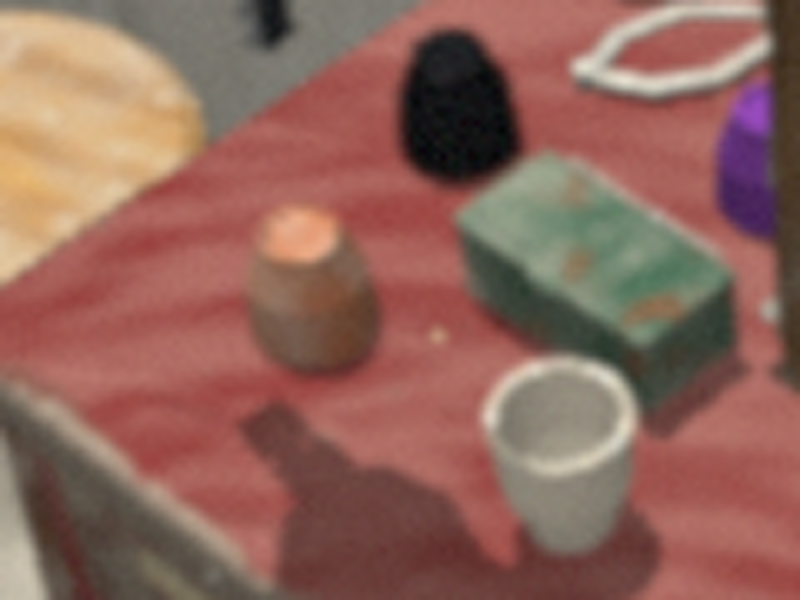

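The cup is unmoved, with its top disc at crop (300,235), i.e. about (0.461, 0.362). The peg is at about (0.429, −0.042), within 1–2° of the tray line. Now the grasp.

```bash
python3 -m inch '[[0.029,-0.0,0.03,0,0,0,0],[0,0,0.04,0,0,0,0],[0,0,0.03,0,0,0,0],[0,0,0,0,0,0,0],[0,0,0,0,0,0,0]]'
```

```text
clock: 10.25
position: [0.4623, 0.3546, 0.1282]
tool_rot: [3.141, -0.0, -0.094]
force: [0.3, -0.5, 1.1]
grip_width: 0.0855
finger_force: 0.0
```

```bash
python3 -m inch '[[-0.0015,-0.007,0.0,0,0,0,0],[0,0,0.03,0,0,0,0],[0,0,0.03,0,0,0,0],[0,0,0.03,0,0,0,0],[0,0,0.025,0,0,0,0]]'
python3 -m inch '[[0,0,0,0,0,0,0],[0,0,0,0,0,0,0]]'
```

```text
clock: 10.75
position: [0.4612, 0.3635, 0.0124]
tool_rot: [-3.14, -0.001, -0.092]
force: [-0.1, -0.1, 0.7]
grip_width: 0.0856
finger_force: 0.0
clock: 10.95
position: [0.4616, 0.3627, 0.0138]
tool_rot: [-3.141, -0.001, -0.093]
force: [-0.3, 0.5, 1.1]
grip_width: 0.0852
finger_force: 0.0
```

```bash
python3 -m inch '[[0,0,0,0,0,0,0.6],[0,0,0,0,0,0,0.6],[0,0,0,0,0,0,0.6],[0,0,0,0,0,0,0.6],[0,0,0,0,0,0,0.6]]' 25
```

```text
clock: 11.45
position: [0.4617, 0.3628, 0.0141]
tool_rot: [-3.139, -0.001, -0.093]
force: [-2.2, 0.1, 15.3]
grip_width: 0.0606
finger_force: 24.0
```

```bash
python3 -m inch '[[0,0,-0.02,0,0,0,0.7],[0,0,-0.03,0,0,0,0.7],[0,0,-0.04,0,0,0,0.7],[0,0,-0.04,0,0,0,0.7],[0,0,-0.04,0,0,0,0.7]]' 35
python3 -m inch '[[0,0,-0.04,0,0,0,0.7],[-0.03,0,-0.005,0,0,0,0.7],[0,0,0,0,0,0,0.7]]'
python3 - <<'E'
from h import *
s=telemetry.observe();print(s['position'],s['tool_rot'],s['force'])
a=save('scene','s5.png');b=save('top','t5.png')
for n in('scene','top'):
    for r in landmark_of('terra_cup_centre',n)[:3]: print(n,round(r['score'],2),np.round(r['xy'],1),at_z(n,r['xy'],s['position'][2]+.017).round(4))
cv2.imwrite('pics/c8.png',cv2.resize(a[80:230,60:260],(800,600),interpolation=2)[:,:,::-1])
print(proj('scene',s['position']+[0,0,.017]))
E
```

```text
clock: 11.95
position: [0.4608, 0.3618, 0.1847]
tool_rot: [-3.141, -0.0, -0.094]
force: [-0.3, 1.1, -2.2]
grip_width: 0.0608
finger_force: 40.1
clock: 12.25
position: [0.4289, 0.3658, 0.229]
tool_rot: [-3.139, 0.001, -0.092]
force: [-0.3, 0.7, -2.0]
grip_width: 0.0603
finger_force: 40.1
[0.42889073 0.36579226 0.22898101] [-3.13900198e+00  1.01141222e-03 -9.15991423e-02] [-0.26551376  0.73383696 -2.04610669]
scene 0.77 [177.1 152.2] [0.458  0.2284 0.246 ]
scene 0.63 [139.2 136.5] [0.4315 0.3636 0.246 ]
scene 0.47 [239.8 218.6] [ 0.391  -0.0724  0.246 ]
top 0.79 [187.3 160.1] [0.6194 0.2074 0.246 ]
top 0.76 [142.7 183. ] [0.552  0.3447 0.246 ]
top 0.47 [134.5 221.6] [0.4339 0.3671 0.246 ]
[138.04637067 136.60373054]
```

View pics/c8.png

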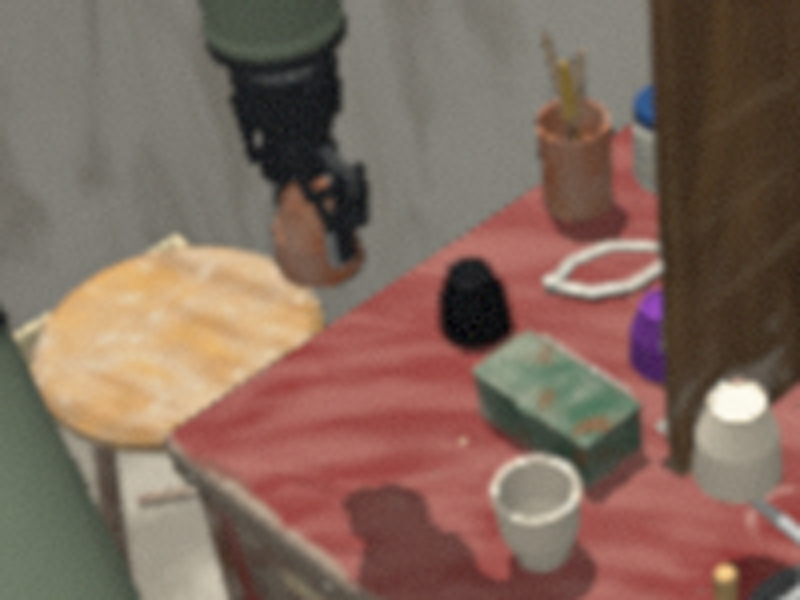

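The cup is held inverted, at crop (310,235), centred on the tool within 3 mm. I'll carry it to the peg.

```bash
python3 -m inch '[[0.0038,0.0406,0,0,0,0,0.7],[0.0038,0.0406,0,0,0,0,0.7],[0.0038,0.0406,0,0,0,0,0.7],[0.0038,0.0406,0,0,0,0,0.7],[0.0038,0.0406,0,0,0,0,0.7]]'
python3 -m inch '[[0.0038,0.0406,0,0,0,0,0.7],[0.0038,0.0406,0,0,0,0,0.7],[0.0038,0.0406,0,0,0,0,0.7],[0.0038,0.0406,0,0,0,0,0.7],[0.0038,0.0406,0,0,0,0,0.7]]'
python3 -m inch '[[0,0,0,0,0,0,0.7],[0,0,0,0,0,0,0.7]]'
python3 - <<'E'
from h import *
s=telemetry.observe();print(s['position'],s['tool_rot'],s['force'])
a=save('scene','s6.png')
cv2.imwrite('pics/c9.png',cv2.resize(a[170:290,180:340],(800,600),interpolation=2)[:,:,::-1])
p=s['position'];print(proj('scene',[p[0],p[1],.17]),proj('scene',[.429,-.042,.17]))
E
```

```text
clock: 12.95
position: [0.4313, 0.1588, 0.2272]
tool_rot: [3.141, -0.0, -0.094]
force: [1.0, -0.2, -2.8]
grip_width: 0.0605
finger_force: 40.1
clock: 13.45
position: [0.4311, -0.0451, 0.2274]
tool_rot: [3.141, -0.0, -0.094]
force: [0.8, -0.3, -1.0]
grip_width: 0.0604
finger_force: 40.1
clock: 13.65
position: [0.4312, -0.0444, 0.2273]
tool_rot: [3.141, -0.0, -0.097]
force: [0.1, 0.6, -2.1]
grip_width: 0.0605
finger_force: 40.1
[ 0.43118488 -0.04441084  0.22734908] [ 3.14142637e+00 -7.74033727e-05 -9.68756863e-02] [ 0.07525914  0.63454321 -2.08320983]
[242.22568468 222.86454583] [241.02540409 222.88134404]
```

View pics/c9.png

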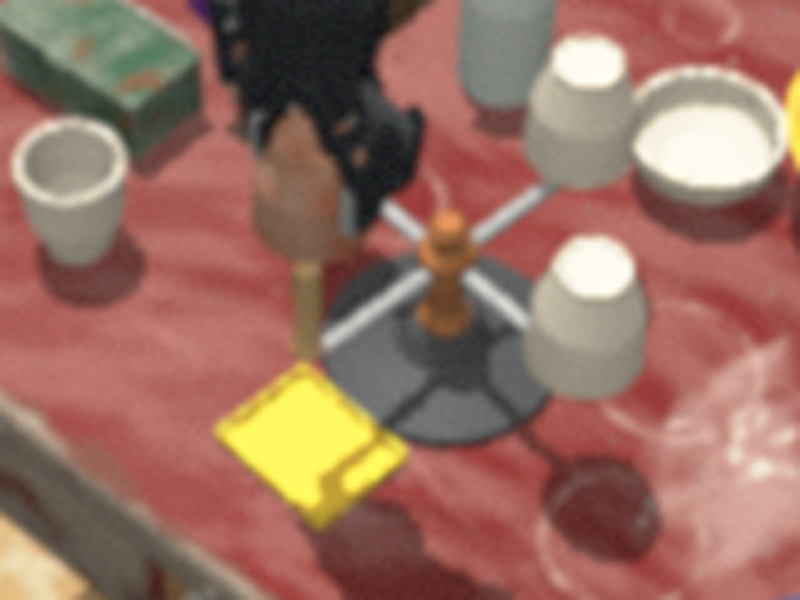

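The cup is centred over the peg: both are at crop column ≈307. I'll lower it while watching the force.

```bash
python3 -m inch '[[-0.002,-0.002,0.015,0,0,0,0.7],[0,0,0.02,0,0,0,0.7],[0,0,0.02,0,0,0,0.7],[0,0,0.02,0,0,0,0.7],[0,0,0.005,0,0,0,0.7]]'
python3 -m inch '[[0,0,0.006,0,0,0,0.7],[0,0,0,0,0,0,0.7]]'
```

```text
clock: 14.2
position: [0.4287, -0.0399, 0.1458]
tool_rot: [3.141, 0.002, -0.092]
force: [0.8, 0.1, -2.0]
grip_width: 0.0606
finger_force: 40.1
clock: 14.4
position: [0.4295, -0.0405, 0.1413]
tool_rot: [3.141, 0.0, -0.093]
force: [-0.3, 0.6, -1.9]
grip_width: 0.0606
finger_force: 40.1
```

```bash
python3 -m inch '[[0,0,0.006,0,0,0,0.7],[0,0,0.002,0,0,0,0.7],[0,0,0.002,0,0,0,0.7],[0,0,0,0,0,0,0.7]]'
python3 -m inch '[[0,0,0.001,0,0,0,0.7],[0,0,0,0,0,0,0.7]]'
```

```text
clock: 14.8
position: [0.4294, -0.0408, 0.1313]
tool_rot: [-3.142, 0.0, -0.093]
force: [-0.7, -0.1, -3.0]
grip_width: 0.0604
finger_force: 40.1
clock: 15.0
position: [0.4294, -0.0408, 0.1303]
tool_rot: [-3.142, -0.0, -0.093]
force: [-0.3, -0.2, -2.0]
grip_width: 0.0602
finger_force: 40.1
```

```bash
python3 -m inch '[[0,0,0.001,0,0,0,0.7],[0,0,0,0,0,0,0.7]]'
python3 -m inch '[[0,0,0.001,0,0,0,0.7],[0,0,0,0,0,0,0.7]]'
python3 -m inch '[[0,0,0.001,0,0,0,0.7],[0,0,0,0,0,0,0.7]]'
```

```text
clock: 15.2
position: [0.4295, -0.0408, 0.1293]
tool_rot: [-3.142, -0.0, -0.093]
force: [-0.7, 0.4, -1.0]
grip_width: 0.0605
finger_force: 40.2
clock: 15.4
position: [0.4301, -0.0409, 0.1289]
tool_rot: [-3.141, -0.002, -0.093]
force: [-1.9, 0.4, 19.7]
grip_width: 0.0605
finger_force: 42.8
clock: 15.6
position: [0.4308, -0.0411, 0.1285]
tool_rot: [-3.141, -0.003, -0.094]
force: [-3.8, 1.4, 37.9]
grip_width: 0.0606
finger_force: 45.5
```

```bash
python3 -m inch '[[0,0,-0.002,0,0,0,0.7],[0,0,0,0,0,0,0.7]]' 20
python3 -m inch '[[0,0,0,0,0,0,0.25],[0,0,0,0,0,0,0.2],[0,0,0,0,0,0,0.1],[0,0,0,0,0,0,0],[0,0,0,0,0,0,0]]'
python3 -c "
from h import *
a=save('scene','s7.png')
cv2.imwrite('pics/c10.png',cv2.resize(a[170:290,180:340],(800,600),interpolation=2)[:,:,::-1])"
```

```text
clock: 15.8
position: [0.4295, -0.0408, 0.1295]
tool_rot: [-3.141, -0.0, -0.093]
force: [0.5, -0.1, -2.4]
grip_width: 0.0608
finger_force: 40.2
clock: 16.3
position: [0.4294, -0.0408, 0.1293]
tool_rot: [3.142, 0.0, -0.093]
force: [-0.2, -0.1, -0.2]
grip_width: 0.0855
finger_force: 0.0
```

I have used up my picture allowance (one view too many, in fact), so I'll check the result numerically.

```bash
python3 -m inch '[[0,0,-0.005,0,0,0,0],[0,0,-0.015,0,0,0,0],[0,0,-0.03,0,0,0,0],[0,0,-0.04,0,0,0,0],[0,0,-0.04,0,0,0,0]]'
python3 -m inch '[[-0.004,-0.044,-0.01,0,0,0,0],[-0.004,-0.044,0,0,0,0,0],[-0.004,-0.044,0,0,0,0,0],[-0.004,-0.044,0,0,0,0,0],[-0.004,-0.044,0,0,0,0,0]]'
python3 -m inch '[[0,0,0,0,0,0,0],[0,0,0,0,0,0,0],[0,0,0,0,0,0,0],[0,0,0,0,0,0,0],[0,0,0,0,0,0,0]]'
cat > chk.py <<'E'
from h import *
t=np.linspace(0,6.28,40)
c=[.429,-.042];z0=.1155
for n in('scene','top'):
    im=grab_frame(n)
    pts=np.array([proj(n,[c[0]+r*np.cos(a),c[1]+r*np.sin(a),z0+z]) for r,z in((.033,0),(.03,.035),(.02,.063)) for a in t]).astype(np.float32)
    h=cv2.convexHull(pts);M=cv2.moments(h);print(n,'model',(M['m10']/M['m00']).__round__(1),(M['m01']/M['m00']).__round__(1),h[:,0].min(0),h[:,0].max(0))
    for r in outline_of('terra_cup_centre',n)[:4]:
        ys,xs=np.nonzero(r['region']);print('  terra',round(r['score'],2),np.round(r['rect'],1),xs.mean().round(1),ys.mean().round(1),im[r['region']].mean(0).round())
    hsv=cv2.cvtColor(im,cv2.COLOR_RGB2HSV)
    m=cv2.inRange(hsv,(22,120,60),(34,255,255));k,l,st,cc=cv2.connectedComponentsWithStats(m)
    for i in range(1,k):
        if st[i,4]>60 and st[i,1]>200: print('  tray',st[i])
    for k in('pale_cup_centre','slip_jar_centre'):
        for r in landmark_of(k,n)[:2]: print('  ',k,round(r['score'],2),np.round(r['xy'],1))
E
python3 chk.py
```

```text
clock: 16.85
position: [0.4288, -0.0414, 0.2608]
tool_rot: [3.141, 0.001, -0.094]
force: [0.8, 1.6, -0.0]
grip_width: 0.0854
finger_force: 0.0
clock: 17.35
position: [0.4295, 0.1802, 0.2693]
tool_rot: [-3.141, -0.0, -0.093]
force: [1.5, 0.2, 0.6]
grip_width: 0.0857
finger_force: 0.0
clock: 17.85
position: [0.4301, 0.1775, 0.269]
tool_rot: [-3.141, 0.0, -0.095]
force: [0.4, -0.0, 0.6]
grip_width: 0.0856
finger_force: 0.0
scene model 241.1 230.7 [229.37392 215.24477] [252.97372 244.78165]
  terra 0.95 [231.7 215.1 249.8 247.5] 240.9 231.2 [152. 109.  87.]
  terra 0.69 [168.  143.8 189.6 163.8] 177.7 156.6 [31. 25. 26.]
  terra 0.62 [217.9 153.3 228.4 173.4] 221.1 164.2 [ 97.  49. 117.]
  tray [224 245  37  30 640]
   pale_cup_centre 0.97 [192.1 211. ]
   slip_jar_centre 0.96 [337.7 305. ]
   slip_jar_centre 0.37 [270.7 237.3]
top model 268.9 222.4 [258.99567 212.24013] [278.6752  232.45268]
  terra 0.83 [256.8 212.7 279.8 231.5] 267.8 222.9 [160. 117.  75.]
  terra 0.83 [180.  153.5 196.9 170.5] 185.0 161.8 [ 97.  50. 109.]
  terra 0.41 [134.  177.2 144.6 191.5] 138.4 183.1 [57. 47. 45.]
  tray [256 216  26  21 237]
   pale_cup_centre 0.47 [205.5 224. ]
   slip_jar_centre 0.57 [356.  210.8]
```

The cup outline matches the hung model to about 1 px in both views. A quick stillness check, then I hand in.

```bash
cat > st.py <<'E'
from h import *
f=[grab_frame('scene')[205:250,222:262].astype(float) for _ in range(8)]
print([np.abs(cv2.GaussianBlur(f[i]-f[0],(5,5),0)).mean().round(2) for i in range(1,8)], [np.abs(cv2.GaussianBlur(f[i]-f[0],(5,5),0)).max().round(1) for i in range(1,8)])
E
python3 st.py; python3 -m inch '[[0,0,0,0,0,0,0],[0,0,0,0,0,0,0],[0,0,0,0,0,0,0],[0,0,0,0,0,0,0],[0,0,0,0,0,0,0]]'; python3 -c "
from h import *
print(bot.job_done())"
```

```text
[np.float64(0.4), np.float64(0.42), np.float64(0.43), np.float64(0.39), np.float64(0.41), np.float64(0.42), np.float64(0.44)] [np.float64(2.9), np.float64(2.7), np.float64(5.7), np.float64(3.1), np.float64(3.0), np.float64(5.6), np.float64(5.9)]
clock: 19.15
position: [0.43, 0.1783, 0.2689]
tool_rot: [-3.142, 0.0, -0.093]
force: [0.1, -0.2, -0.6]
grip_width: 0.0854
finger_force: 0.0
the job is handed in; nothing more can be done
None
```

The job is handed in: the tree is turned so its empty peg stands over the drip tray (to about 1°), and the terracotta cup hangs still on it, upside down and released, with the loose cup and jar not touched; I viewed 11 pictures, one over the limit of 10.

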